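# Pin the pour-over stand's sliding arms in line

## Robot

A 7-joint arm with a two-finger parallel gripper is mounted at the origin on the work surface. World frame = base frame: x ahead of the robot, y to its left, z up, the work surface at z = 0. Lengths are in m, angles in rad, forces in N, time in s.
With the tool pointing down it reaches from about 0.425 to 0.925 m from the base axis. Payload 6.8 kg.
Tool frame: the origin (TCP) lies midway between the tips of the shut fingers; the grasp point (between the pads) lies 19 mm behind it; z points along the fingers, y is the direction in which the jaws open and shut (so a half turn about z gives the same grasp; the last joint's range is limited). The gripper opens to 85 mm and grips with 20 to 120 N. Pads are 22 mm wide; open, the fingers measure 114 mm over their backs; the gripper's body (76 mm by 85 mm) begins 54 mm behind the grasp point. The pads swing forward as they close: fully open they stand 13 mm farther back than shut.
Start: joints at [1.161, 0.477, 0.022, 1.555, -0.011, 1.109, -0.083], TCP at [0.201, -0.645, 0.231] pointing down, gripper open.
Joint ranges: [-2.96, 2.96], [-0.34, 2.1], [-1.41, 1.46], [0.24, 2.44], [-1.37, 4.51], [0.17, 1.92], [-2.96, 2.96]. Speed limits (rad/s): [2.39, 2.39, 3.14, 3.14, 3.14, 3.14, 3.14].

## Interface

Orientations are given as a unit quaternion [x, y, z, w].
In Python, from workcell import r, imaging, ticket gives the robot as it stands. The module is installed in compiled form; this text tells all that it offers.
- The arm moves only by the tool carry_out, never from a script. Its argument "deltas" is a list of rows, each an object of numbers: "wx", "wy", "wz": the turn, a rotation vector about the tool's x, y, z in degrees; "x", "y", "z": the shift along the tool's x, y, z in cm; "claw": the gripper's target within -1 to 1 (fully open at 1, half-way at 0, shut at -1). A call has 1 to 5 rows; each row shifts and turns the pose as measured when the row begins, along the tool's axes as they then stand; what a row does not reach is not made up. A row lasts 1/12 s, in which the tool goes at most 41.7 mm and 7.16 degrees, less where a joint would pass 70% of its speed; a pose out of reach is approached as far as the arm can. A call with a gripper value outside its range is refused whole. The fingers move at their own pace and stop on an object; "force" is the grip in N (left out, the last holds). Time passes only in rows, so rows that do not move let the fingers close. It gives the time, the measured TCP pose, the force and the opening at its end, in the units of the state.
- r.get_obs(): the state, without advancing time (a new reading comes with each control period).
- imaging.capture(name): name is "scene" or "side" or "wrist"; returns (picture, depth): 400x640x3 uint8, blue, green, red; 400x640 float32, m along the optical axis (not along the pixel's ray), 0 where there is no reading.
- imaging.camera_info(name): a dict with "mtx" (3x3 intrinsics, pixels), "eye" and "attitude" of the camera in the world. Camera axes: x right, y up, looking along -z (the intrinsics and any distortion apply to the point x, -y, -z); pixel columns grow to the right and rows downward; lengths in m; the calibration is good to about 2 mm. A picture is of the moment at which its call begins: read the wrist's pose just before it. camera_info takes no time and is no camera call; for the wrist camera it gives the pose at the moment of the call.
- ticket.hand_in(): hands the job in, once; it reports no verdict.
The state is a dict: "t": time; "joint_pos": joint angles; "dq": joint speeds; "joint_torque": joint torques, N m; "tool_pos": TCP position; "orientation": TCP orientation; "wrist_force": force on the tool from outside, world axes, zero at the start; "torque": the same for the moment, N m; "opening": finger opening in m.
Only numpy, scipy, OpenCV 4.12 (cv2) and the standard library are available. Lean on these libraries where they do the work, as an engineer would, in place of code of your own. Each camera call takes 0.05 s, during which the arm holds its last target. There are 200 camera calls.

## Task

The three sliding arms of the pour-over stand have drifted out of line. Take the steel locking pin out of its wooden block and thread it straight down through the eye of the top arm, then the middle arm, then the bottom arm, shifting it sideways by feel to find each next hole, until its collar sits fully home on the top arm; then let go. Be gentle, never forcing the pin against the stand, and do not knock or shift the other things on the shelf.

Things in the scene. Friction and masses are not known exactly. Their poses are not given: they have to be found in the camera images.
- pin: Loose steel locking pin, about 90 g, upright in the wooden block, hanging by its collar. Origin: centre of its tip (lower end); z up the pin. Round shank 10 mm in diameter, z = 0 to 80 mm (the last 3 mm tapers to 8 mm at the tip); round collar 24 mm in diameter, z = 80 to 85 mm; square brass grip 18 x 18 mm (sides along the pin's x and y), z = 85 to 121 mm.
- pin_tip (a point): Centre of the pin's lower end (the same point as the pin's origin).
- pin_collar (a point): Point on the pin's axis at the underside of its collar, 80 mm above the tip.
- block: Fixed wooden block 64 x 64 mm, 92 mm high, origin at the centre of its underside. A vertical 14 mm hole, 86 mm deep, in the middle of its top holds the pin; the pin lifts straight out.
- stand: Fixed pour-over stand: dark wood base 250 x 250 x 14 mm (x -155 to 95, y -125 to 125 mm), two steel posts at x = 70, y = -95 and 95 mm, three cross rails along y between them, one above the other; on each rides a sliding arm that points to -x. Nothing is higher than 186 mm. Origin: on the shelf, straight below where the arms' holes lie when centred; z up, y along the rails.
- upper_eye (a point): Centre, at its top face, of the 12.5 mm through hole in the top arm: a steel plate 56 x 56 x 8 mm, 172 to 180 mm above the shelf, with a wire ring 98 mm wide towards the stand's -x. The eye moves with the arm along the stand's y and starts up to 10 mm either side of centred; its stand x is always 0.
- middle_rail (a point): Fixed point on the middle arm's rail, 144 mm above the shelf, at stand x = 70, y = 0 mm. The middle arm is a plate and hole like the top one's, 140 to 148 mm above the shelf. Its place is not measured: its hole, at stand x = 0, starts up to 10 mm either side (stand y) of centred and must be felt for, whatever the other arms' places.
- bottom_rail (a point): The same point on the bottom arm's rail, 112 mm above the shelf. The bottom arm is alike, plate from 108 to 116 mm, its hole also up to 10 mm off, to be felt for. Each arm slides by itself, up to 12 mm either side of centred, with 1 to 2 N, stays where left, and gives down 1 mm per 3 N of push. With the pin home its tip is 100 mm above the shelf.
- carafe: Bystander: glass carafe, 120 mm wide with a handle, 130 mm high, origin under its centre.
- coaster: Bystander: round wooden coaster, 110 mm across, 12 mm thick, origin under its centre.
- dripper: Bystander: ribbed white porcelain dripper standing on the coaster, 112 mm wide with a handle, 85 mm high, origin under its centre.
- mug: Bystander: blue mug, 82 mm wide with a handle, 90 mm high, origin under its centre.
- grinder: Bystander: steel hand grinder, 74 mm wide with a folded lever at its side, 188 mm high, origin under its centre.
- canister: Bystander: amber glass jar with a wooden lid, 90 mm wide, 150 mm high, origin under its centre.
- scoop: Bystander: steel scoop lying flat, a 48 mm round bowl on a handle, 144 mm long in all, 16 mm high.

How it is judged:
On the way, in this order (a step that is already met when the one before it is completed fails the run):
1. the pin's tip is in the top arm's eye (z of pin_tip in the frame of upper_eye below -0.006 m and horizontal distance between pin_tip and upper_eye below 0.006 m), for 0.1 s.
2. the pin's tip is through the middle arm's eye, the pin still in the top one (z of pin_tip in the frame of stand below 0.136 m and horizontal distance between pin_tip and upper_eye below 0.006 m), for 0.1 s.
3. the pin's tip is through the bottom arm's eye, the pin still in the top one (z of pin_tip in the frame of stand below 0.104 m and horizontal distance between pin_tip and upper_eye below 0.006 m), for 0.1 s.
At the end, for the whole second after the job is handed in: The pin is released and at rest, upright within 0.06 rad, through all three arms' eyes: the underside of its collar no more than 2 mm above the top arm's upper face and within 4 mm of the eye's centre, its tip no more than 103 mm above the shelf (distance between pin_collar and upper_eye below 0.004 m and z of pin_collar in the frame of upper_eye below 0.002 m and z of pin_tip in the frame of stand below 0.103 m and angle between pin's own z axis and vertical below 0.06 rad and contact force between pin and the fingers below 0.1 N and linear speed of pin below 0.02 m/s); the robot touches nothing.
It fails at once if the pin is forced: more than 25 N between pin and stand (contact force between pin and stand above 25 N).
It fails at once if the robot pushes on the stand itself with more than 10 N (contact force between any of the fingers, the arm and stand above 10 N).
It fails at once if a bystander is shifted by more than 15 mm (distance of any of carafe, coaster, dripper, mug, grinder, canister, scoop from where it was at the start of the episode above 0.015 m).
It also fails if it takes over 64 s, if anything falls off the work surface, if the arm or the gripper's body presses on something with over 40 N, if the wrist force passes 120 N, or if a joint passes its speed limit or range.

## Working session

There is one attempt and no reset: what is moved stays moved. The work goes in short steps, Python scripts to look and compute and a tool call to move; the robot and the scene stay as the last step left them, time stands still between calls to the robot, and variables do not carry over. Pictures are saved under pics/ and viewed, about 8 in all and at most 12, crops included, and the job is handed in when it is done.

Besides the shell and the picture viewer there is one more tool, called after "Request:" as name(argument=value, ...), one argument or row to a line, values as JSON. carry_out: Moves the arm, as the interface text tells. Its arguments: {"type":"object","properties":{"deltas":{"type":"array"},"force":{"type":"number"}},"required":["deltas"]}

```bash
mkdir -p pics; cat > h.py <<'E'
import numpy as np, cv2
from scipy.spatial.transform import Rotation as R
from workcell import r, imaging, ticket
def grab(n):
    ci=imaging.camera_info(n); p,d=imaging.capture(n); return p,d,ci
def rot(ci):
    a=np.array(ci["attitude"],float); return R.from_quat(a).as_matrix() if a.size==4 else a.reshape(3,3)
def rays(ci,uv):
    uv=np.atleast_2d(np.array(uv,float)); K=np.array(ci["mtx"])
    q=np.c_[(uv[:,0]-K[0,2])/K[0,0],-(uv[:,1]-K[1,2])/K[1,1],-np.ones(len(uv))]
    return np.array(ci["eye"]),q@rot(ci).T
def onplane(ci,uv,z):
    e,d=rays(ci,uv); return e+d*((z-e[2])/d[:,2])[:,None]
def cloud(ci,d):
    v,u=np.mgrid[:400,:640]; e,q=rays(ci,np.c_[u.ravel(),v.ravel()])
    P=e+q*d.reshape(-1,1); P[d.ravel()==0]=np.nan; return P.reshape(400,640,3)
E
python3 - <<'E'
from h import *
for n in("scene","side","wrist"):
    p,d,ci=grab(n); cv2.imwrite(f"pics/{n}0.png",p); np.save(f"{n}0.npy",d); print(n,ci)
print(r.get_obs())
E
```

```text
scene {'mtx': array([[441.34889537,   0.        , 317.49552261],
       [  0.        , 441.34889537, 202.35316944],
       [  0.        ,   0.        ,   1.        ]]), 'eye': array([1.13739499, 0.75422303, 1.07259314]), 'attitude': array([0.1227978 , 0.36530075, 0.86696361, 0.31599076])}
side {'mtx': array([[425.8410288 ,   0.        , 326.11281181],
       [  0.        , 425.8410288 , 194.4127058 ],
       [  0.        ,   0.        ,   1.        ]]), 'eye': array([ 0.20729062, -0.7299667 ,  1.09447365]), 'attitude': array([ 0.33131576, -0.07490223, -0.20042651,  0.91893892])}
wrist {'mtx': array([[325.51310706,   0.        , 319.98239527],
       [  0.        , 325.51310706, 204.77186569],
       [  0.        ,   0.        ,   1.        ]]), 'eye': array([ 0.26907732, -0.62304941,  0.37274497]), 'attitude': array([-0.11491548,  0.08490262, -0.58651346,  0.7972377 ])}
{'t': 0.15, 'joint_pos': array([ 1.16089481,  0.4775981 ,  0.02233378,  1.55620371, -0.01150257,
        1.10933377, -0.08306538]), 'dq': array([-1.23020746e-03, -3.51407851e-03,  6.68603331e-04, -1.97231202e-03,
       -2.43216376e-05, -1.26298843e-03, -4.16589012e-04]), 'joint_torque': array([ 1.22393762e-03, -5.96933734e+01,  1.60985045e+00, -2.81494600e+01,
        1.27728313e-02,  6.59861136e-03, -1.00158260e-05]), 'tool_pos': array([ 0.20050322, -0.64405163,  0.23056567]), 'orientation': array([ 9.88631091e-01,  1.50359783e-01, -1.50828423e-04, -6.91281275e-04]), 'wrist_force': array([-0.20141558, -0.64216627,  0.87292188]), 'torque': array([-0.04126315, -0.00802462, -0.03534712]), 'opening': 0.08538166496347577}
```

View pics/scene0.png

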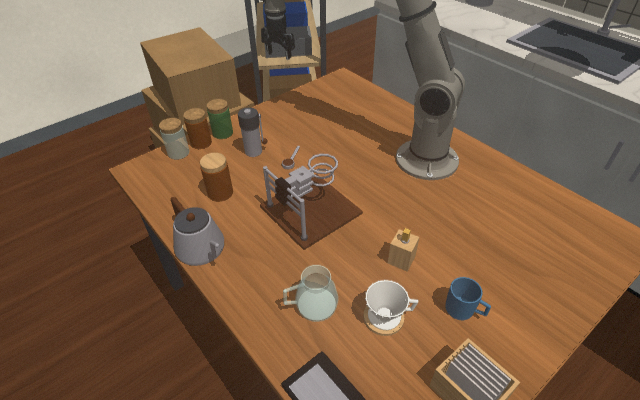

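View pics/side0.png

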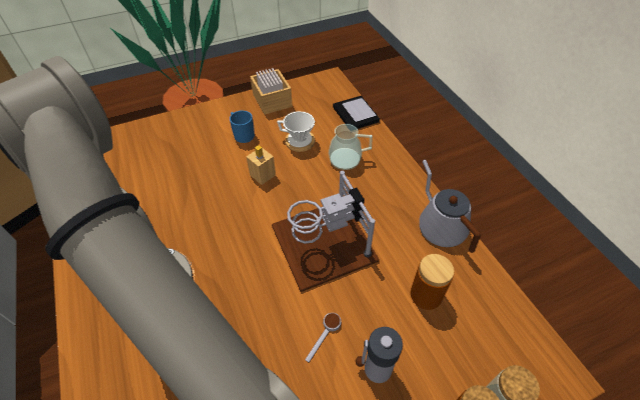

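The scene view shows the pin and block at about (404,245) and the stand's top plate at about (298,180). In the side view they are at (260,165) and (338,210). Next I'll measure both with the depth images.

```bash
python3 - <<'E'
from h import *
import os
for n,bb,sb in(("scene",(385,225,425,270),(255,145,365,245)),("side",(240,140,282,188),(265,170,385,290))):
    p=cv2.imread(f"pics/{n}0.png"); d=np.load(f"{n}0.npy"); ci=imaging.camera_info(n); C=cloud(ci,d)
    def reg(b,lo,hi):
        c=C[b[1]:b[3],b[0]:b[2]]; m=(c[...,2]>lo)&(c[...,2]<hi); return c[m],m
    for lo,hi,nm in((.086,.0935,"blocktop"),(.116,.14,"griptop")):
        q,_=reg(bb,lo,hi)
        rr=cv2.minAreaRect((q[:,:2]*1000).astype(np.float32)); print(n,nm,len(q),q.mean(0).round(4),[np.round(x,1) for x in rr])
    q,m=reg(sb,.006,.02); rr=cv2.minAreaRect((q[:,:2]*1000).astype(np.float32)); print(n,"base",len(q),[np.round(x,1) for x in rr])
    q,m=reg(sb,.174,.184); print(n,"top z",len(q),q.mean(0).round(4)); 
    crop=p[sb[1]:sb[3],sb[0]:sb[2]]; 
    cv2.imwrite(f"pics/{n}0s.png",cv2.resize(crop,None,fx=5,fy=5,interpolation=cv2.INTER_CUBIC))
a=[cv2.imread(f"pics/{n}0s.png") for n in("scene","side")]
a[0]=cv2.resize(a[0],(400,364)); a[1]=cv2.resize(a[1],(400,400))
cv2.imwrite("pics/both.png",np.hstack([np.vstack([a[0],np.zeros((36,400,3),np.uint8)]),a[1]]))
E
```

```text
scene blocktop 161 [0.4344 0.2686 0.0913] [array([427.7, 264.1]), array([70.4, 64.4]), np.float64(20.2)]
scene griptop 62 [0.4309 0.2664 0.1301] [array([429. , 265.4]), array([20.8, 18.6]), np.float64(20.3)]
scene base 3533 [array([ 450.3, -159.7]), array([520. , 423.6]), np.float64(49.0)]
scene top z 580 [ 0.5313 -0.0752  0.1806]
side blocktop 177 [0.4264 0.2562 0.0908] [array([428.4, 262.3]), array([67.3, 69.3]), np.float64(23.9)]
side griptop 49 [0.4281 0.2608 0.1284] [array([429.8, 261.7]), array([19.2, 23.1]), np.float64(10.8)]
side base 4623 [array([534.8, -20. ]), array([453.1, 397.7]), np.float64(66.7)]
side top z 921 [ 0.5288 -0.0832  0.1798]
```

View pics/both.png

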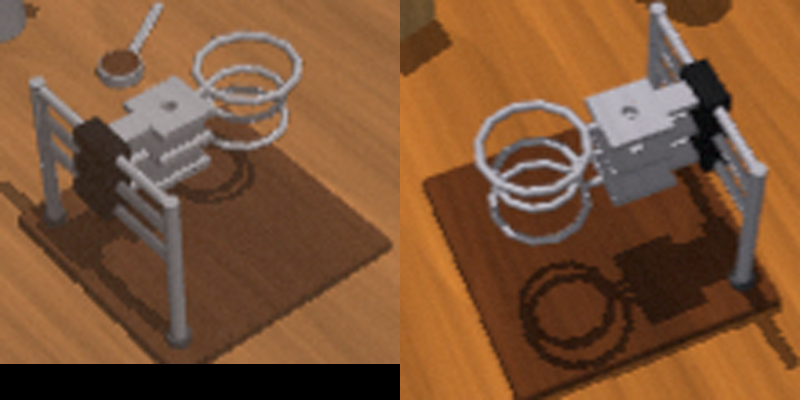

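```bash
python3 - <<'E'
from h import *
H={"scene":[(301.75,174.2)],"side":[(334,203.6)]}
Pt={"scene":[(265.2,167.8),(301.75,200.8)],"side":[(372.7,221),(342.1,173)]}
for n in H:
    ci=imaging.camera_info(n); print(n,onplane(ci,H[n],.18).round(4)); q=onplane(ci,Pt[n],.184); print(q.round(4))
    y=q[1]-q[0]; print(np.linalg.norm(y),np.degrees(np.arctan2(y[1],y[0])))
T=R.from_quat(r.get_obs()["orientation"]).as_matrix(); print(T.round(3))
E
```

```text
scene [[ 0.5321 -0.0781  0.18  ]]
[[ 0.6024 -0.1729  0.184 ]
 [ 0.6067  0.0172  0.184 ]]
0.19013687417240935 88.70650628506228
side [[ 0.5348 -0.0805  0.18  ]]
[[ 0.6013 -0.1788  0.184 ]
 [ 0.6034  0.0094  0.184 ]]
0.18822143509051945 89.3731359618747
[[ 0.955  0.297 -0.001]
 [ 0.297 -0.955  0.001]
 [-0.    -0.001 -1.   ]]
```

Request:
carry_out(
  deltas=[
    {"x": 3.3,"y": -2.3,"z": -0.8,"claw": 1},
    {"x": 3.3,"y": -2.3,"z": -0.8},
    {"x": 3.3,"y": -2.3,"z": -0.8},
    {"x": 3.3,"y": -2.3,"z": -0.8},
    {"x": 3.3,"y": -2.3,"z": -0.8},
  ],
)

```text
invalid input
```

Request:
carry_out(
  deltas=[
    {"x": 3.3,"y": -2.3,"z": -0.4},
    {"x": 3.3,"y": -2.3,"z": -0.4},
    {"x": 3.3,"y": -2.3},
    {"x": 3.3,"y": -2.3},
    {"x": 3.3,"y": -2.3},
  ],
)

```text
invalid input
```

Request:
carry_out(
  deltas=[
    {"wx": 0,"wy": 0,"wz": 0,"x": 3.3,"y": -2.3,"z": -0.8,"claw": 1},
    {"wx": 0,"wy": 0,"wz": 0,"x": 3.3,"y": -2.3,"z": -0.8,"claw": 1},
    {"wx": 0,"wy": 0,"wz": 0,"x": 3.3,"y": -2.3,"z": -0.8,"claw": 1},
    {"wx": 0,"wy": 0,"wz": 0,"x": 3.3,"y": -2.3,"z": -0.8,"claw": 1},
    {"wx": 0,"wy": 0,"wz": 0,"x": 3.3,"y": -2.3,"z": -0.8,"claw": 1},
  ],
)

```text
t: 0.57
tool_pos: [0.3167, -0.4873, 0.2661]
orientation: [0.99, 0.14, -0.005, -0.002]
wrist_force: [0.1, -0.5, 0.1]
opening: 0.0854
```

Request:
carry_out(
  deltas=[
    {"wx": 0,"wy": 0,"wz": 0,"x": 3.3,"y": -2.3,"z": -0.3,"claw": 1},
    {"wx": 0,"wy": 0,"wz": 0,"x": 3.3,"y": -2.3,"z": -0.3,"claw": 1},
    {"wx": 0,"wy": 0,"wz": 0,"x": 3.3,"y": -2.3,"z": 0,"claw": 1},
    {"wx": 0,"wy": 0,"wz": 0,"x": 3.3,"y": -2.3,"z": 0,"claw": 1},
    {"wx": 0,"wy": 0,"wz": 0,"x": 3.3,"y": -2.3,"z": 0,"claw": 1},
  ],
)

```text
t: 0.98
tool_pos: [0.4466, -0.3243, 0.2736]
orientation: [0.99, 0.14, -0.004, -0.001]
wrist_force: [0.9, -0.8, 0.1]
opening: 0.0856
```

Request:
carry_out(
  deltas=[
    {"wx": 0,"wy": 0,"wz": 0,"x": 1.0,"y": -3.9,"z": 0,"claw": 1},
    {"wx": 0,"wy": 0,"wz": 0,"x": 1.0,"y": -3.9,"z": 0,"claw": 1},
    {"wx": 0,"wy": 0,"wz": 0,"x": 1.0,"y": -3.9,"z": 0,"claw": 1},
    {"wx": 0,"wy": 0,"wz": 0,"x": 1.0,"y": -3.9,"z": 0,"claw": 1},
    {"wx": 0,"wy": 0,"wz": 0,"x": 1.0,"y": -3.9,"z": 0,"claw": 1},
  ],
)

```text
t: 1.4
tool_pos: [0.4444, -0.1159, 0.2728]
orientation: [0.99, 0.142, -0.003, -0.001]
wrist_force: [1.1, 0.8, 0.3]
opening: 0.0852
```

Request:
carry_out(
  deltas=[
    {"wx": 0,"wy": 0,"wz": 0,"x": 1.0,"y": -3.9,"z": 0,"claw": 1},
    {"wx": 0,"wy": 0,"wz": 0,"x": 1.0,"y": -3.9,"z": 0,"claw": 1},
    {"wx": 0,"wy": 0,"wz": 0,"x": 1.0,"y": -3.9,"z": 0,"claw": 1},
    {"wx": 0,"wy": 0,"wz": 0,"x": 1.0,"y": -3.9,"z": 0,"claw": 1},
    {"wx": 0,"wy": 0,"wz": 0,"x": 1.0,"y": -3.9,"z": 0,"claw": 1},
  ],
)

```text
t: 1.82
tool_pos: [0.4342, 0.092, 0.2732]
orientation: [0.99, 0.141, -0.002, -0.0]
wrist_force: [1.2, 0.2, -0.3]
opening: 0.0857
```

Request:
carry_out(
  deltas=[
    {"wx": 0,"wy": 0,"wz": -1,"x": 0.8,"y": -3.4,"z": 0,"claw": 1},
    {"wx": 0,"wy": 0,"wz": -1,"x": 0.9,"y": -3.4,"z": 0,"claw": 1},
    {"wx": 0,"wy": 0,"wz": -1,"x": 0.9,"y": -3.4,"z": 0,"claw": 1},
    {"wx": 0,"wy": 0,"wz": -1,"x": 0.9,"y": -3.4,"z": 0,"claw": 1},
    {"wx": 0,"wy": 0,"wz": 0,"x": 0.8,"y": -3.2,"z": 0,"claw": 1},
  ],
)

```text
t: 2.23
tool_pos: [0.4192, 0.2745, 0.2735]
orientation: [0.984, 0.178, -0.001, 0.0]
wrist_force: [0.3, 0.2, -0.0]
opening: 0.0855
```

Request:
carry_out(
  deltas=[
    {"wx": 0,"wy": 0,"wz": 0,"x": 0,"y": 0,"z": 0,"claw": 1},
    {"wx": 0,"wy": 0,"wz": 0,"x": 0,"y": 0,"z": 0,"claw": 1},
  ],
)

```text
t: 2.4
tool_pos: [0.4161, 0.2829, 0.2735]
orientation: [0.983, 0.184, -0.002, -0.002]
wrist_force: [0.1, -0.3, -0.1]
opening: 0.0851
```

```bash
python3 - <<'E'
from h import *
o=r.get_obs(); p,d,ci=grab("wrist"); cv2.imwrite("pics/w1.png",p); C=cloud(ci,d)
print(o["tool_pos"],R.from_quat(o["orientation"]).as_matrix().round(3))
c=C
for lo,hi in((.086,.0955),(.127,.137)):
    m=(c[...,2]>lo)&(c[...,2]<hi)&(np.hypot(c[...,0]-.4294,c[...,1]-.2635)<.05)
    vv,uu=np.nonzero(m); print(len(vv))
    if len(vv)>10:
        q=c[m]; rr=cv2.minAreaRect((q[:,:2]*1000).astype(np.float32)); print(q.mean(0).round(4),[np.round(x,1) for x in rr],uu.min(),uu.max(),vv.min(),vv.max())
E
```

```text
[0.41609794 0.28287382 0.27354562] [[ 0.932  0.361 -0.004]
 [ 0.361 -0.932  0.004]
 [-0.003 -0.005 -1.   ]]
3359
[0.4302 0.2661 0.0917] [array([428.3, 264.9]), array([64.3, 63.5]), np.float64(20.7)] 310 374 145 207
403
[0.4289 0.2655 0.1324] [array([428.1, 265.1]), array([18.6, 17.3]), np.float64(21.9)] 334 353 176 196
```

View pics/w1.png

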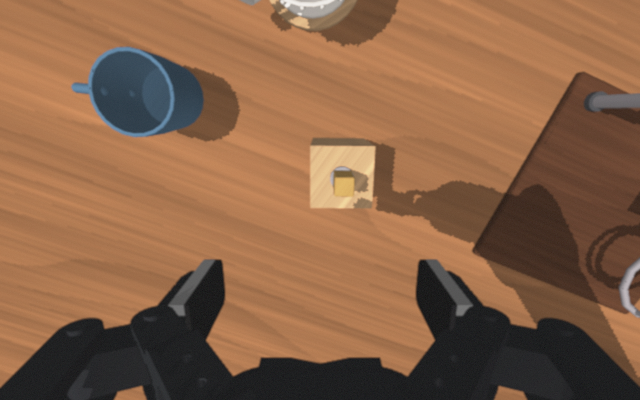

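The wrist view has the brass grip at (344,184) on the block at (342,176), between the fingers and square to the jaws. It measures (0.4281, 0.265) with yaw 21°. I'll centre over it and go down.

Request:
carry_out(
  deltas=[
    {"wx": 0,"wy": 0,"wz": 0,"x": 0.5,"y": 2.1,"z": 0,"claw": 1},
    {"wx": 0,"wy": 0,"wz": 0,"x": 0,"y": 0,"z": 3.5,"claw": 1},
    {"wx": 0,"wy": 0,"wz": 0,"x": 0,"y": 0,"z": 3.5,"claw": 1},
    {"wx": 0,"wy": 0,"wz": 0,"x": 0,"y": 0,"z": 2.5,"claw": 1},
    {"wx": 0,"wy": 0,"wz": 0,"x": 0,"y": 0,"z": 0,"claw": 1},
  ],
)

```text
t: 2.87
tool_pos: [0.4318, 0.2601, 0.1775]
orientation: [0.984, 0.18, 0.002, -0.002]
wrist_force: [-0.7, -0.0, -0.8]
opening: 0.0852
```

Request:
carry_out(
  deltas=[
    {"wx": 0,"wy": 0,"wz": 0,"x": 0,"y": 0,"z": 0,"claw": 1},
  ],
)

```text
t: 2.95
tool_pos: [0.4318, 0.2585, 0.1772]
orientation: [0.984, 0.179, 0.001, -0.001]
wrist_force: [0.1, 0.4, 0.3]
opening: 0.0849
```

Request:
carry_out(
  deltas=[
    {"wx": 0,"wy": 0,"wz": 0,"x": -0.1,"y": -0.7,"z": 2.5,"claw": 1},
    {"wx": 0,"wy": 0,"wz": 0,"x": 0,"y": 0,"z": 2.5,"claw": 1},
    {"wx": 0,"wy": 0,"wz": 0,"x": 0,"y": 0,"z": 1.2,"claw": 1},
    {"wx": 0,"wy": 0,"wz": 0,"x": 0,"y": 0,"z": 0,"claw": 1},
    {"wx": 0,"wy": 0,"wz": 0,"x": 0,"y": 0,"z": 0,"claw": 1},
  ],
)

```text
t: 3.37
tool_pos: [0.4342, 0.264, 0.1207]
orientation: [0.984, 0.176, 0.006, -0.002]
wrist_force: [-0.3, 0.6, 1.6]
opening: 0.0853
```

```bash
cat >> h.py <<'E'
def go(xyz,yaw=21.2):
    o=r.get_obs(); T=R.from_quat(o["orientation"]); d=T.inv().apply(np.array(xyz)-o["tool_pos"])*100
    G=R.from_euler("z",yaw,degrees=True)*R.from_euler("x",180,degrees=True)
    w=(T.inv()*G).as_rotvec(degrees=True)
    print("t",round(o["t"],2),"pos",o["tool_pos"].round(4),"F",o["wrist_force"].round(2),"M",o["torque"].round(2),"op",round(o["opening"],4)); print("cm",d.round(2),"deg",w.round(2))
E
python3 -c "
from h import *
go((.4281,.265,.104))"
```

```text
t 3.37 pos [0.4342 0.264  0.1207] F [-0.34  0.64  1.6 ] M [ 0.02 -0.01  0.01] op 0.0853
cm [-0.56 -0.3   1.66] deg [-0.07 -0.66 -0.96]
```

Request:
carry_out(
  deltas=[
    {"wx": 0,"wy": -0.7,"wz": -1,"x": -0.6,"y": -0.3,"z": 0.8,"claw": 1},
    {"wx": 0,"wy": 0,"wz": 0,"x": 0,"y": 0,"z": 0.8,"claw": 1},
    {"wx": 0,"wy": 0,"wz": 0,"x": 0,"y": 0,"z": 0,"claw": 1},
    {"wx": 0,"wy": 0,"wz": 0,"x": 0,"y": 0,"z": 0,"claw": 1},
  ],
)

```text
t: 3.7
tool_pos: [0.4298, 0.266, 0.1077]
orientation: [0.983, 0.185, 0.002, -0.001]
wrist_force: [0.8, -1.0, 0.4]
opening: 0.0852
```

```bash
python3 -c "
from h import *
go((.4281,.265,.104))"
```

```text
t 3.7 pos [0.4298 0.266  0.1077] F [ 0.79 -1.    0.41] M [-0.02  0.02 -0.03] op 0.0852
cm [-0.19  0.04  0.37] deg [-0.1  -0.29  0.08]
```

Request:
carry_out(
  deltas=[
    {"wx": -0.1,"wy": -0.3,"wz": 0,"x": -0.2,"y": 0,"z": 0.35,"claw": 1},
    {"wx": 0,"wy": 0,"wz": 0,"x": 0,"y": 0,"z": 0,"claw": 1},
    {"wx": 0,"wy": 0,"wz": 0,"x": 0,"y": 0,"z": 0,"claw": -0.3},
    {"wx": 0,"wy": 0,"wz": 0,"x": 0,"y": 0,"z": 0,"claw": -0.6},
    {"wx": 0,"wy": 0,"wz": 0,"x": 0,"y": 0,"z": 0,"claw": -0.6},
  ],
  force=40,
)

```text
t: 4.12
tool_pos: [0.4282, 0.2657, 0.1048]
orientation: [0.983, 0.185, 0.0, -0.0]
wrist_force: [0.6, -0.4, -0.8]
opening: 0.0515
```

Request:
carry_out(
  deltas=[
    {"wx": 0,"wy": 0,"wz": 0,"x": 0,"y": 0,"z": 0,"claw": -1},
    {"wx": 0,"wy": 0,"wz": 0,"x": 0,"y": 0,"z": 0,"claw": -1},
    {"wx": 0,"wy": 0,"wz": 0,"x": 0,"y": 0,"z": 0,"claw": -1},
    {"wx": 0,"wy": 0,"wz": 0,"x": 0,"y": 0,"z": 0,"claw": -1},
    {"wx": 0,"wy": 0,"wz": 0,"x": 0,"y": 0,"z": 0,"claw": -1},
  ],
)

```text
t: 4.53
tool_pos: [0.4284, 0.2657, 0.1051]
orientation: [0.983, 0.185, 0.001, -0.0]
wrist_force: [-0.3, -0.1, -0.4]
opening: 0.0172
```

```bash
python3 -c "
from h import *
go((.4281,.265,.104))"
```

```text
t 4.53 pos [0.4284 0.2657 0.1051] F [-0.33 -0.12 -0.44] M [-0.02  0.01  0.02] op 0.0172
cm [-0.06  0.06  0.11] deg [ 0.   -0.07  0.07]
```

Request:
carry_out(
  deltas=[
    {"wx": 0,"wy": 0,"wz": 0,"x": 0,"y": 0,"z": -2,"claw": -1},
    {"wx": 0,"wy": 0,"wz": 0,"x": 0,"y": 0,"z": -2.5,"claw": -1},
    {"wx": 0,"wy": 0,"wz": 0,"x": 0,"y": 0,"z": -2.5,"claw": -1},
    {"wx": 0,"wy": 0,"wz": 0,"x": 0,"y": 0,"z": -2.5,"claw": -1},
    {"wx": 0,"wy": 0,"wz": 0,"x": 0,"y": 0,"z": -2.5,"claw": -1},
  ],
)

```text
t: 4.95
tool_pos: [0.4264, 0.2642, 0.2238]
orientation: [0.983, 0.185, -0.004, 0.0]
wrist_force: [1.3, 0.4, -1.1]
opening: 0.0175
```

Request:
carry_out(
  deltas=[
    {"wx": 0,"wy": 0,"wz": 0,"x": 0,"y": 0,"z": -3,"claw": -1},
    {"wx": 0,"wy": 0,"wz": 0,"x": 0,"y": 0,"z": -3,"claw": -1},
    {"wx": 0,"wy": 0,"wz": 0,"x": 0,"y": 0,"z": -2,"claw": -1},
    {"wx": 0,"wy": 0,"wz": 0,"x": 0,"y": 0,"z": 0,"claw": -1},
  ],
)

```text
t: 5.28
tool_pos: [0.4274, 0.2653, 0.312]
orientation: [0.983, 0.186, -0.001, -0.001]
wrist_force: [0.4, -0.4, -0.6]
opening: 0.0173
```

```bash
python3 -c "
from h import *
go((.5335,-.079,.303))"
```

```text
t 5.28 pos [0.4274 0.2653 0.312 ] F [ 0.38 -0.45 -0.59] M [0.07 0.04 0.06] op 0.0173
cm [-2.67 35.93  0.86] deg [-0.08  0.09  0.18]
```

Request:
carry_out(
  deltas=[
    {"wx": 0,"wy": 0,"wz": 0,"x": -0.2,"y": 3.0,"z": 0,"claw": -1},
    {"wx": 0,"wy": 0,"wz": 0,"x": -0.3,"y": 3.5,"z": 0,"claw": -1},
    {"wx": 0,"wy": 0,"wz": 0,"x": -0.3,"y": 3.5,"z": 0,"claw": -1},
    {"wx": 0,"wy": 0,"wz": 0,"x": -0.3,"y": 3.5,"z": 0,"claw": -1},
    {"wx": 0,"wy": 0,"wz": 0,"x": -0.3,"y": 3.5,"z": 0,"claw": -1},
  ],
)

```text
t: 5.7
tool_pos: [0.4748, 0.1062, 0.3109]
orientation: [0.981, 0.195, 0.0, -0.003]
wrist_force: [0.3, -0.3, -1.4]
opening: 0.0172
```

Request:
carry_out(
  deltas=[
    {"wx": 0,"wy": 0,"wz": 0,"x": -0.3,"y": 3.5,"z": 0,"claw": -1},
    {"wx": 0,"wy": 0,"wz": 0,"x": -0.3,"y": 3.5,"z": 0,"claw": -1},
    {"wx": 0,"wy": 0,"wz": 0,"x": -0.3,"y": 3.0,"z": 0,"claw": -1},
    {"wx": 0,"wy": 0,"wz": 0,"x": 0,"y": 2.0,"z": 0,"claw": -1},
    {"wx": 0,"wy": 0,"wz": 0,"x": 0,"y": 0,"z": 0,"claw": -1},
  ],
)

```text
t: 6.12
tool_pos: [0.5115, -0.024, 0.3046]
orientation: [0.982, 0.189, -0.004, -0.001]
wrist_force: [0.1, -0.3, -0.6]
opening: 0.017
```

```bash
python3 -c "
from h import *
go((.5335,-.079,.303))"
```

```text
t 6.12 pos [ 0.5115 -0.024   0.3046] F [ 0.14 -0.28 -0.64] M [-0.04 -0.    0.02] op 0.017
cm [-0.    5.93  0.14] deg [-0.21  0.37  0.63]
```

Request:
carry_out(
  deltas=[
    {"wx": -0.2,"wy": 0.4,"wz": 0.6,"x": 0,"y": 2,"z": 0,"claw": -1},
    {"wx": 0,"wy": 0,"wz": 0,"x": 0,"y": 0,"z": 0,"claw": -1},
    {"wx": 0,"wy": 0,"wz": 0,"x": 0,"y": 0,"z": 0,"claw": -1},
  ],
)

```text
t: 6.37
tool_pos: [0.5176, -0.0444, 0.301]
orientation: [0.983, 0.183, -0.002, -0.001]
wrist_force: [-0.3, 1.4, -0.7]
opening: 0.0172
```

```bash
python3 - <<'E'
from h import *
go((.5335,-.079,.303))
p,d,ci=grab("wrist"); cv2.imwrite("pics/w2.png",p); np.save("w2.npy",d); np.save("w2ci.npy",ci,allow_pickle=True)
C=cloud(ci,d); m=(C[...,2]>.172)&(C[...,2]<.188)&(abs(C[...,0]-.5335)<.033)&(abs(C[...,1]+.08)<.045)
q=C[m]; print(len(q),q.mean(0)); rr=cv2.minAreaRect((q[:,:2]*1000).astype(np.float32)); print(rr)
E
```

```text
t 6.37 pos [ 0.5176 -0.0444  0.301 ] F [-0.31  1.4  -0.68] M [ 0.03 -0.07  0.04] op 0.0172
cm [ 0.24  3.8  -0.21] deg [-0.15  0.23 -0.16]
4508 [ 0.53591837 -0.07844324  0.17961315]
((533.5587158203125, -79.07292175292969), (56.381202697753906, 66.11581420898438), 88.89324188232422)
```

View pics/w2.png

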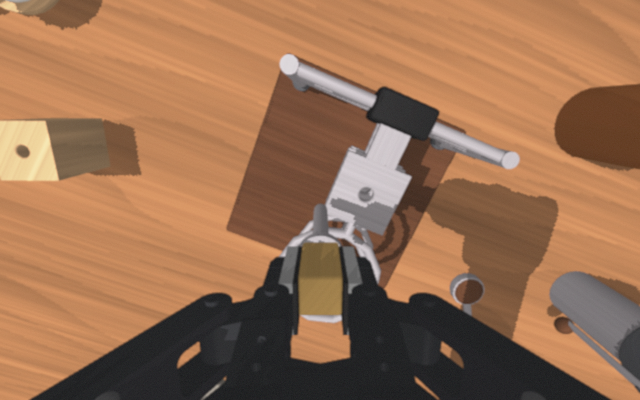

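The wrist view shows the eye at about (366,194) on the top plate and the held pin's shank tip at about (320,208). I'll refine both pixels.

```bash
python3 - <<'E'
from h import *
p=cv2.imread("pics/w2.png"); d=np.load("w2.npy"); ci=np.load("w2ci.npy",allow_pickle=True).item(); C=cloud(ci,d)
g=cv2.cvtColor(p,cv2.COLOR_BGR2GRAY)
np.set_printoptions(linewidth=200)
print(g[184:205,354:380])
m=(g[182:206,352:380]<150).astype(np.uint8)
n,l,s,c=cv2.connectedComponentsWithStats(m); k=l[12,14] or 1+np.argmax(s[1:,4]); print(k,s,c+[352,182])
print("hole",onplane(ci,[c[k]+[352,182]],.18))
Z=C[195:240,305:340,2]; 
for v in range(200,232,3): print(v,g[v,308:336]); 
for v in range(200,232,3): print(v,(Z[v-195,3:31]*1000).round(0))
# post tops
print("posts",onplane(ci,[(289,64),(510,159)],.186))
E
```

```text
[[198 200 200 199 201 202 200 200 200 197 198 197 198 200 200 200 202 202 202 203 202 204 205 205 204 207]
 [199 197 199 198 201 200 200 199 200 198 198 196 196 195 194 196 198 200 201 201 202 203 202 204 205 205]
 [197 197 196 199 196 200 199 199 196 192 185 182 179 182 185 191 196 196 198 199 199 200 202 202 204 203]
 [198 197 198 196 197 198 195 190 177 164 154 148 146 149 158 170 180 187 194 195 197 198 200 201 202 201]
 [202 200 201 198 198 195 186 168 150 138 127 123 121 123 129 137 151 174 189 195 195 197 196 198 200 200]
 [203 204 202 200 198 187 168 146 133 125 124 121 119 117 112 113 136 168 183 190 197 198 196 196 196 197]
 [202 202 203 203 195 173 143 127 123 124 123 123 118 109 105 116 150 171 176 183 194 199 199 197 197 196]
 [201 201 202 199 186 153 123 108 109 111 115 112 105 101 112 142 172 183 176 175 190 199 200 199 198 198]
 [201 201 201 193 172 139 112 103 100 100 104 100  99 104 133 165 188 191 174 168 185 197 200 201 200 199]
 [204 205 202 189 163 134 117 107 104 103 102 101 101 109 131 159 186 189 164 157 181 194 198 199 199 199]
 [209 207 203 187 159 135 123 
[... 3693 characters left out ...]
 115. 115. 115. 116. 116. 116.]
221 [ 15. 112. 113. 114.  nan 245. 247. 249. 250. 251. 251. 251. 251. 252. 251. 250. 249. 249. 246. 239.  15.  14.  14.  14.  15.  15.  16.  14.]
224 [113. 115. 116. 116. 245. 250. 253. 255. 256. 257. 258. 257. 257. 258. 257. 256. 254. 254. 252. 248.  15.  13.  13.  14.  14.  13.  13.  13.]
227 [115. 115. 115. 114. 252. 257. 258. 261. 261. 262. 261. 262. 263. 263. 261. 261. 260. 259. 257. 255. 175. 144. 145. 144. 145. 144. 144.  12.]
230 [115. 174. 176. 176. 260. 262. 264. 266. 266. 268. 267. 268. 265. 268. 267. 266. 266. 265. 262. 260. 180. 178. 181. 178. 179. 179. 179. 177.]
posts [[ 0.60528889  0.01344181  0.186     ]
 [ 0.60257822 -0.17274631  0.186     ]]
```

```bash
python3 - <<'E'
from h import *
d=np.load("w2.npy"); ci=np.load("w2ci.npy",allow_pickle=True).item(); C=cloud(ci,d)
print("hole",onplane(ci,[(365.7,194.1)],.18))
P=C[206:234,306:334].reshape(-1,3); e=np.array(ci["eye"]); t=r.get_obs()["tool_pos"]
P=P[(P[:,2]>.213)&(P[:,2]<.275)&(np.hypot(P[:,0]-t[0],P[:,1]-t[1])<.02)]
from scipy.optimize import least_squares
z0=.21
def f(a):
    c=np.c_[a[0]+a[2]*(P[:,2]-z0),a[1]+a[3]*(P[:,2]-z0)]; return np.hypot(*(P[:,:2]-c).T)-.005
s=least_squares(f,[t[0],t[1],0,0],loss="soft_l1",f_scale=.0005); print(len(P),s.x,np.std(s.fun))
print("axis at tip vs tool",s.x[:2]-t[:2], "tool",t, R.from_quat(r.get_obs()["orientation"]).as_matrix()[:,2])
E
```

```text
hole [[ 0.53406346 -0.07911229  0.18      ]]
381 [ 0.51694331 -0.04464691  0.00406247  0.00097269] 0.00018011404894286473
axis at tip vs tool [-0.00055001  0.00038615] tool [ 0.51749331 -0.04503306  0.30088426] [-4.98904688e-03  1.52475792e-04 -9.99987543e-01]
```

Request:
carry_out(
  deltas=[
    {"wx": -0.1,"wy": 0.2,"wz": 0,"x": 0.3,"y": 3.6,"z": -0.2,"claw": -1},
    {"wx": 0,"wy": 0,"wz": 0,"x": 0,"y": 0,"z": 0,"claw": -1},
    {"wx": 0,"wy": 0,"wz": 0,"x": 0,"y": 0,"z": 0,"claw": -1},
    {"wx": 0,"wy": 0,"wz": 0,"x": 0,"y": 0,"z": 0,"claw": -1},
  ],
)

```text
t: 6.75
tool_pos: [0.5326, -0.0747, 0.3012]
orientation: [0.983, 0.185, -0.002, -0.001]
wrist_force: [-0.4, -0.8, -0.8]
opening: 0.0173
```

```bash
python3 -c "
from h import *
go((.534,-.079,.285))"
```

```text
t 6.75 pos [ 0.5326 -0.0747  0.3012] F [-0.42 -0.82 -0.82] M [-0.01 -0.03 -0.  ] op 0.0173
cm [-0.02  0.45  1.62] deg [-0.1   0.18  0.15]
```

Request:
carry_out(
  deltas=[
    {"wx": -0.1,"wy": 0.2,"wz": 0.1,"x": 0,"y": 0.45,"z": 0.8,"claw": -1},
    {"wx": 0,"wy": 0,"wz": 0,"x": 0,"y": 0,"z": 0,"claw": -1},
    {"wx": 0,"wy": 0,"wz": 0,"x": 0,"y": 0,"z": 0,"claw": -1},
  ],
)

```text
t: 7.0
tool_pos: [0.5337, -0.0767, 0.2921]
orientation: [0.983, 0.186, 0.0, -0.0]
wrist_force: [0.9, 0.0, -1.3]
opening: 0.0173
```

```bash
python3 -c "
from h import *
go((.534,-.079,.277))"
```

```text
t 7.0 pos [ 0.5337 -0.0767  0.2921] F [ 0.89  0.01 -1.3 ] M [ 0.03 -0.04  0.02] op 0.0173
cm [-0.05  0.23  1.51] deg [-0.03 -0.02  0.25]
```

Request:
carry_out(
  deltas=[
    {"wx": 0,"wy": 0,"wz": 0.2,"x": -0.05,"y": 0.25,"z": 0.3,"claw": -1},
    {"wx": 0,"wy": 0,"wz": 0,"x": 0,"y": 0.05,"z": 0.2,"claw": -1},
    {"wx": 0,"wy": 0,"wz": 0,"x": 0,"y": 0,"z": 0,"claw": -1},
  ],
)

```text
t: 7.25
tool_pos: [0.5339, -0.079, 0.2863]
orientation: [0.983, 0.185, -0.0, -0.0]
wrist_force: [0.4, 0.3, -1.1]
opening: 0.0172
```

```bash
python3 -c "
from h import *
go((.534,-.079,.277))"
```

```text
t 7.25 pos [ 0.5339 -0.079   0.2863] F [ 0.43  0.33 -1.08] M [0.04 0.01 0.01] op 0.0172
cm [0.01 0.01 0.93] deg [-0.04  0.01  0.12]
```

Request:
carry_out(
  deltas=[
    {"wx": 0,"wy": 0,"wz": 0,"x": 0,"y": 0,"z": 0.6,"claw": -1},
    {"wx": 0,"wy": 0,"wz": 0,"x": 0,"y": 0,"z": 0.5,"claw": -1},
    {"wx": 0,"wy": 0,"wz": 0,"x": 0,"y": 0,"z": 0.3,"claw": -1},
    {"wx": 0,"wy": 0,"wz": 0,"x": 0,"y": 0,"z": 0,"claw": -1},
  ],
)

```text
t: 7.58
tool_pos: [0.5338, -0.0788, 0.2707]
orientation: [0.983, 0.185, -0.0, -0.0]
wrist_force: [-0.7, 1.0, -1.8]
opening: 0.0174
```

```bash
python3 -c "
from h import *
go((.534,-.079,.265))"
```

```text
t 7.58 pos [ 0.5338 -0.0788  0.2707] F [-0.71  1.02 -1.83] M [-0.01  0.07 -0.04] op 0.0174
cm [0.01 0.03 0.57] deg [-0.04  0.01  0.13]
```

Request:
carry_out(
  deltas=[
    {"wx": 0,"wy": 0,"wz": 0.1,"x": 0,"y": 0.03,"z": 0.5,"claw": -1},
    {"wx": 0,"wy": 0,"wz": 0,"x": 0,"y": 0,"z": 0.5,"claw": -1},
    {"wx": 0,"wy": 0,"wz": 0,"x": 0,"y": 0,"z": 0.5,"claw": -1},
    {"wx": 0,"wy": 0,"wz": 0,"x": 0,"y": 0,"z": 0.3,"claw": -1},
    {"wx": 0,"wy": 0,"wz": 0,"x": 0,"y": 0,"z": 0,"claw": -1},
  ],
)

```text
t: 8.0
tool_pos: [0.5338, -0.0791, 0.2505]
orientation: [0.983, 0.184, -0.0, -0.0]
wrist_force: [-0.7, -0.0, -0.0]
opening: 0.0171
```

```bash
python3 -c "
from h import *
go((.534,-.079,.265))"
```

```text
t 8.0 pos [ 0.5338 -0.0791  0.2505] F [-0.74 -0.02 -0.02] M [ 0.05  0.01 -0.01] op 0.0171
cm [ 0.02 -0.   -1.45] deg [-0.06  0.03  0.01]
```

Tip is in the top eye with no resistance. For a search direction I'll check the lower wire rings in the depth data already taken.

```bash
python3 - <<'E'
from h import *
from scipy.optimize import least_squares
cis={"scene":imaging.camera_info("scene"),"side":imaging.camera_info("side"),"w2":np.load("w2ci.npy",allow_pickle=True).item()}
for n in("scene","side","w2"):
    ci=cis[n]; C=cloud(ci,np.load("w2.npy" if n=="w2" else n+"0.npy")).reshape(-1,3)
    for zc in(.176,.144,.112):
        m=(abs(C[:,2]-zc-.001)<.008)&(C[:,0]<.498)&(C[:,0]>.38)&(abs(C[:,1]+.079)<.07); q=C[m]
        if len(q)<15: print(n,zc,len(q)); continue
        s=least_squares(lambda a:np.hypot(q[:,0]-a[0],q[:,1]-a[1])-a[2],[.45,-.079,.047],loss="soft_l1",f_scale=.002)
        print(n,zc,len(q),s.x.round(4),np.median(abs(s.fun)).round(4), q.min(0).round(3),q.max(0).round(3))
E
```

```text
scene 0.176 179 [ 0.45   -0.0769  0.0441] 0.0017 [ 0.401 -0.126  0.173] [ 0.498 -0.031  0.185]
scene 0.144 101 [ 0.4488 -0.08    0.0344] 0.0015 [ 0.412 -0.118  0.142] [ 0.487 -0.041  0.153]
scene 0.112 83 [ 0.4489 -0.0858  0.0392] 0.002 [ 0.409 -0.125  0.111] [ 0.488 -0.044  0.121]
side 0.176 271 [ 0.4489 -0.0796  0.044 ] 0.0018 [ 0.401 -0.127  0.172] [ 0.498 -0.031  0.184]
side 0.144 156 [ 0.4491 -0.0827  0.0343] 0.0018 [ 0.412 -0.119  0.14 ] [ 0.49  -0.047  0.152]
side 0.112 189 [ 0.449  -0.0882  0.0395] 0.0015 [ 0.407 -0.132  0.109] [ 0.497 -0.047  0.121]
w2 0.176 1050 [ 0.45   -0.0763  0.0447] 0.0015 [ 0.402 -0.123  0.174] [ 0.498 -0.029  0.182]
w2 0.144 83 [ 0.458  -0.0772  0.0313] 0.0021 [ 0.456 -0.112  0.143] [ 0.496 -0.045  0.149]
w2 0.112 276 [ 0.4446 -0.0866  0.0427] 0.0014 [ 0.454 -0.125  0.112] [ 0.487 -0.044  0.117]
```

The rings suggest the middle arm sits about 3 mm, and the bottom arm about 9 mm, towards -y from the top arm. I'll shift that way and feel.

Request:
carry_out(
  deltas=[
    {"wx": 0,"wy": 0,"wz": 0,"x": -0.1,"y": 0.25,"z": 0,"claw": -1},
    {"wx": 0,"wy": 0,"wz": 0,"x": 0,"y": 0,"z": 0.3,"claw": -1},
    {"wx": 0,"wy": 0,"wz": 0,"x": 0,"y": 0,"z": 0,"claw": -1},
  ],
)

```text
t: 8.25
tool_pos: [0.5339, -0.0816, 0.2472]
orientation: [0.983, 0.184, -0.0, -0.001]
wrist_force: [-1.2, 0.1, -1.8]
opening: 0.0175
```

```bash
python3 -c "
from h import *
go((.534,-.082,.241))"
```

```text
t 8.25 pos [ 0.5339 -0.0816  0.2472] F [-1.19  0.1  -1.81] M [ 0.01  0.01 -0.04] op 0.0175
cm [-0.01  0.04  0.62] deg [-0.09  0.01  0.04]
```

Request:
carry_out(
  deltas=[
    {"wx": -0.1,"wy": 0,"wz": 0,"x": 0,"y": 0.03,"z": 0.3,"claw": -1},
    {"wx": 0,"wy": 0,"wz": 0,"x": 0,"y": 0,"z": 0.3,"claw": -1},
    {"wx": 0,"wy": 0,"wz": 0,"x": 0,"y": 0,"z": 0.2,"claw": -1},
    {"wx": 0,"wy": 0,"wz": 0,"x": 0,"y": 0,"z": 0,"claw": -1},
  ],
)

```text
t: 8.58
tool_pos: [0.5342, -0.0817, 0.2388]
orientation: [0.983, 0.184, 0.0, 0.0]
wrist_force: [-0.0, 1.4, -2.0]
opening: 0.0174
```

```bash
python3 -c "
from h import *
go((.534,-.082,.241))"
```

```text
t 8.58 pos [ 0.5342 -0.0817  0.2388] F [-0.02  1.4  -1.98] M [ 0.09 -0.04 -0.01] op 0.0174
cm [-0.03  0.02 -0.22] deg [ 0.02 -0.03  0.04]
```

Request:
carry_out(
  deltas=[
    {"wx": 0,"wy": 0,"wz": 0,"x": 0,"y": 0,"z": 0.2,"claw": -1},
    {"wx": 0,"wy": 0,"wz": 0,"x": 0,"y": 0,"z": 0.2,"claw": -1},
    {"wx": 0,"wy": 0,"wz": 0,"x": 0,"y": 0,"z": 0,"claw": -1},
  ],
)

```text
t: 8.83
tool_pos: [0.5343, -0.0817, 0.2343]
orientation: [0.983, 0.184, 0.0, 0.0]
wrist_force: [-0.3, 1.2, -1.4]
opening: 0.0175
```

```bash
python3 -c "
from h import *
go((.534,-.082,.231))"
```

```text
t 8.83 pos [ 0.5343 -0.0817  0.2343] F [-0.32  1.19 -1.43] M [ 0.09  0.01 -0.04] op 0.0175
cm [-0.04  0.02  0.33] deg [ 0.03 -0.03  0.04]
```

Request:
carry_out(
  deltas=[
    {"wx": 0,"wy": 0,"wz": 0,"x": -0.02,"y": 0,"z": 0.3,"claw": -1},
    {"wx": 0,"wy": 0,"wz": 0,"x": 0,"y": 0,"z": 0.3,"claw": -1},
    {"wx": 0,"wy": 0,"wz": 0,"x": 0,"y": 0,"z": 0.4,"claw": -1},
    {"wx": 0,"wy": 0,"wz": 0,"x": 0,"y": 0,"z": 0,"claw": -1},
  ],
)

```text
t: 9.17
tool_pos: [0.534, -0.0817, 0.2233]
orientation: [0.983, 0.184, 0.0, 0.0]
wrist_force: [0.1, -0.4, 0.0]
opening: 0.0173
```

```bash
python3 -c "
from h import *
go((.534,-.088,.221))"
```

```text
t 9.17 pos [ 0.534  -0.0817  0.2233] F [ 0.11 -0.38  0.01] M [0.11 0.03 0.02] op 0.0173
cm [-0.23  0.59  0.23] deg [ 0.03 -0.04  0.05]
```

Request:
carry_out(
  deltas=[
    {"wx": 0,"wy": 0,"wz": 0,"x": -0.12,"y": 0.3,"z": 0,"claw": -1},
    {"wx": 0,"wy": 0,"wz": 0,"x": -0.11,"y": 0.28,"z": 0,"claw": -1},
    {"wx": 0,"wy": 0,"wz": 0,"x": 0,"y": 0,"z": 0,"claw": -1},
    {"wx": 0,"wy": 0,"wz": 0,"x": 0,"y": 0,"z": 0,"claw": -1},
  ],
)

```text
t: 9.5
tool_pos: [0.534, -0.0869, 0.2231]
orientation: [0.983, 0.185, 0.0, -0.001]
wrist_force: [-0.7, 1.9, -0.8]
opening: 0.0176
```

```bash
python3 -c "
from h import *
go((.534,-.088,.209))"
```

```text
t 9.5 pos [ 0.534  -0.0869  0.2231] F [-0.74  1.91 -0.84] M [0.64 0.03 0.05] op 0.0176
cm [-0.04  0.11  1.41] deg [-0.1  -0.06  0.11]
```

Request:
carry_out(
  deltas=[
    {"wx": -0.1,"wy": 0,"wz": 0,"x": -0.05,"y": 0.15,"z": 0.3,"claw": -1},
    {"wx": 0,"wy": 0,"wz": 0,"x": 0,"y": 0,"z": 0.4,"claw": -1},
    {"wx": 0,"wy": 0,"wz": 0,"x": 0,"y": 0,"z": 0.3,"claw": -1},
    {"wx": 0,"wy": 0,"wz": 0,"x": 0,"y": 0,"z": 0,"claw": -1},
  ],
)

```text
t: 9.83
tool_pos: [0.5341, -0.0884, 0.2125]
orientation: [0.983, 0.185, 0.001, -0.0]
wrist_force: [0.0, 2.2, 0.2]
opening: 0.0176
```

```bash
python3 -c "
from h import *
go((.534,-.088,.207))"
```

```text
t 9.83 pos [ 0.5341 -0.0884  0.2125] F [0.   2.23 0.19] M [ 0.54 -0.01 -0.03] op 0.0176
cm [ 0.   -0.04  0.55] deg [ 0.01 -0.08  0.11]
```

Request:
carry_out(
  deltas=[
    {"wx": 0,"wy": -0.1,"wz": 0.1,"x": 0,"y": 0,"z": 0.3,"claw": -1},
    {"wx": 0,"wy": 0,"wz": 0,"x": 0,"y": 0,"z": 0.2,"claw": -1},
    {"wx": 0,"wy": 0,"wz": 0,"x": 0,"y": 0,"z": 0.1,"claw": -1},
    {"wx": 0,"wy": 0,"wz": 0,"x": 0,"y": 0,"z": 0,"claw": -1},
  ],
)

```text
t: 10.17
tool_pos: [0.5343, -0.0883, 0.2057]
orientation: [0.983, 0.184, -0.0, 0.0]
wrist_force: [-1.9, 1.2, 0.5]
opening: 0.0171
```

```bash
python3 -c "
from h import *
go((.534,-.088,.201))"
```

```text
t 10.17 pos [ 0.5343 -0.0883  0.2057] F [-1.9   1.21  0.5 ] M [ 0.47  0.09 -0.  ] op 0.0171
cm [-0.02 -0.04  0.47] deg [0.01 0.02 0.02]
```

Request:
carry_out(
  deltas=[
    {"wx": 0,"wy": 0,"wz": 0,"x": -0.02,"y": 0,"z": 0.3,"claw": -1},
    {"wx": 0,"wy": 0,"wz": 0,"x": 0,"y": 0,"z": 0.2,"claw": -1},
    {"wx": 0,"wy": 0,"wz": 0,"x": 0,"y": 0,"z": 0,"claw": -1},
  ],
)

```text
t: 10.42
tool_pos: [0.5343, -0.0883, 0.2003]
orientation: [0.983, 0.184, 0.0, 0.0]
wrist_force: [0.1, 2.2, -1.0]
opening: 0.0173
```

```bash
python3 -c "
from h import *
go((.534,-.088,.193))"
```

```text
t 10.42 pos [ 0.5343 -0.0883  0.2003] F [ 0.08  2.15 -0.98] M [ 0.48  0.07 -0.03] op 0.0173
cm [-0.01 -0.04  0.73] deg [ 0.02 -0.    0.02]
```

Through the bottom hole with no vertical resistance. Next I'll go down to about 1 mm short of home.

Request:
carry_out(
  deltas=[
    {"wx": 0,"wy": 0,"wz": 0,"x": 0,"y": -0.03,"z": 0.3,"claw": -1},
    {"wx": 0,"wy": 0,"wz": 0,"x": 0,"y": 0,"z": 0.2,"claw": -1},
    {"wx": 0,"wy": 0,"wz": 0,"x": 0,"y": 0,"z": 0.15,"claw": -1},
    {"wx": 0,"wy": 0,"wz": 0,"x": 0,"y": 0,"z": 0,"claw": -1},
  ],
)

```text
t: 10.75
tool_pos: [0.5343, -0.0883, 0.1931]
orientation: [0.983, 0.184, 0.0, 0.0]
wrist_force: [-0.5, 1.7, -0.2]
opening: 0.0172
```

```bash
python3 -c "
from h import *
go((.534,-.088,.193))"
```

```text
t 10.75 pos [ 0.5343 -0.0883  0.1931] F [-0.53  1.71 -0.2 ] M [ 0.43  0.09 -0.02] op 0.0172
cm [-0.02 -0.03  0.01] deg [ 0.04 -0.01  0.01]
```

Request:
carry_out(
  deltas=[
    {"wx": 0,"wy": 0,"wz": 0,"x": 0,"y": -0.05,"z": 0.12,"claw": -1},
    {"wx": 0,"wy": 0,"wz": 0,"x": 0,"y": 0,"z": 0.05,"claw": -1},
    {"wx": 0,"wy": 0,"wz": 0,"x": 0,"y": 0,"z": 0,"claw": -1},
    {"wx": 0,"wy": 0,"wz": 0,"x": 0,"y": 0,"z": 0,"claw": -1},
  ],
)

```text
t: 11.08
tool_pos: [0.5343, -0.0883, 0.1922]
orientation: [0.983, 0.184, 0.0, 0.001]
wrist_force: [-0.7, 1.1, 1.4]
opening: 0.0171
```

```bash
python3 -c "
from h import *
go((.534,-.088,.193))"
```

```text
t 11.08 pos [ 0.5343 -0.0883  0.1922] F [-0.74  1.12  1.44] M [ 0.39  0.24 -0.01] op 0.0171
cm [-0.02 -0.03 -0.08] deg [ 0.1  -0.02 -0.01]
```

Collar contact is felt: Fz went from about -1 to +1.4 N. I'll release and retreat straight up.

Request:
carry_out(
  deltas=[
    {"wx": 0,"wy": 0,"wz": 0,"x": 0,"y": 0,"z": 0,"claw": -0.4},
    {"wx": 0,"wy": 0,"wz": 0,"x": 0,"y": 0,"z": 0,"claw": -0.2},
    {"wx": 0,"wy": 0,"wz": 0,"x": 0,"y": 0,"z": 0,"claw": 0.2},
    {"wx": 0,"wy": 0,"wz": 0,"x": 0,"y": 0,"z": 0,"claw": 0.2},
    {"wx": 0,"wy": 0,"wz": 0,"x": 0,"y": 0,"z": 0,"claw": 0.2},
  ],
)

```text
t: 11.5
tool_pos: [0.5346, -0.0901, 0.1919]
orientation: [0.983, 0.183, 0.001, 0.002]
wrist_force: [-0.4, -0.7, 0.0]
opening: 0.0512
```

Request:
carry_out(
  deltas=[
    {"wx": 0,"wy": 0,"wz": 0,"x": 0,"y": 0,"z": -1,"claw": 0.2},
    {"wx": 0,"wy": 0,"wz": 0,"x": 0,"y": 0,"z": -2,"claw": 0.2},
    {"wx": 0,"wy": 0,"wz": 0,"x": 0,"y": 0,"z": -2.5,"claw": 0.2},
    {"wx": 0,"wy": 0,"wz": 0,"x": 0,"y": 0,"z": -2.5,"claw": 0.2},
    {"wx": 0,"wy": 0,"wz": 0,"x": 0,"y": 0,"z": 0,"claw": 0.2},
  ],
)

```text
t: 11.92
tool_pos: [0.5332, -0.09, 0.2758]
orientation: [0.983, 0.183, -0.001, 0.001]
wrist_force: [1.7, -0.6, 0.7]
opening: 0.0512
```

Request:
carry_out(
  deltas=[
    {"wx": 0,"wy": 0,"wz": 0,"x": -3,"y": 0,"z": -0.5,"claw": 0.2},
    {"wx": 0,"wy": 0,"wz": 0,"x": -3,"y": 0,"z": 0,"claw": 0.2},
    {"wx": 0,"wy": 0,"wz": 0,"x": 0,"y": 0,"z": 0,"claw": 0.2},
    {"wx": 0,"wy": 0,"wz": 0,"x": 0,"y": 0,"z": 0,"claw": 0.2},
  ],
)

```text
t: 12.25
tool_pos: [0.4773, -0.1117, 0.2846]
orientation: [0.983, 0.184, 0.002, 0.002]
wrist_force: [-0.3, 0.7, 0.7]
opening: 0.051
```

```bash
python3 - <<'E'
from h import *
go((.534,-.088,.193))
p,d,ci=grab("wrist"); cv2.imwrite("pics/w3.png",p); C=cloud(ci,d)
q=C[(abs(C[...,0]-.534)<.02)&(abs(C[...,1]+.088)<.02)&(C[...,2]>.205)&(C[...,2]<.24)]
t=q[q[:,2]>np.percentile(q[:,2],95)-.004]; print(len(q),"griptop z",np.median(t[:,2]),t.mean(0))
s,_,_=grab("side"); cv2.imwrite("pics/s3.png",cv2.hconcat([cv2.resize(s[150:300,250:400],(400,400),interpolation=2),cv2.resize(p[80:280,220:420],(400,400),interpolation=2)]))
E
```

```text
t 12.25 pos [ 0.4773 -0.1117  0.2846] F [-0.32  0.67  0.66] M [-0.01 -0.03 -0.02] op 0.051
cm [ 6.12 -0.2   9.18] deg [ 0.26 -0.14  0.02]
859 griptop z 0.22050382219235642 [ 0.5340743  -0.08840015  0.2204881 ]
```

View pics/s3.png

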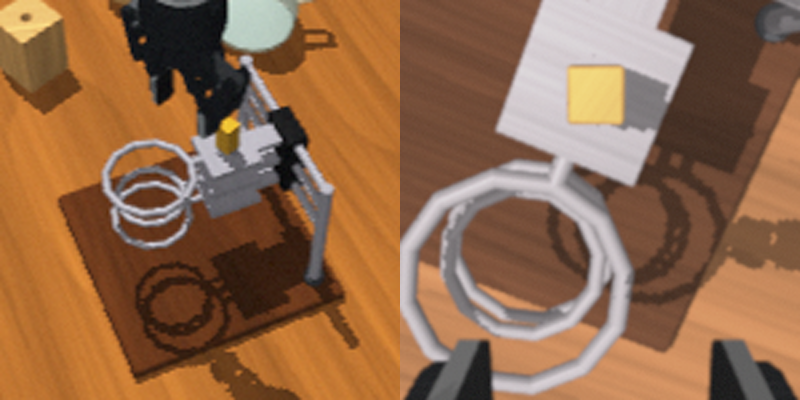

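The picture shows the pin seated upright on the top plate (side crop (228,135), wrist crop (595,95)), the gripper clear and the three plates lined up. The grip's top is at 0.2205 m against 0.221 expected, so the collar is home.

```bash
python3 -c "
from h import *
print(ticket.hand_in())"
```

```text
the job is handed in; nothing more can be done
None
```

The pin is threaded through the top, middle and bottom arms, its collar is seated on the top arm, and it is released. I handed the job in at about 12.3 s of the 64 s allowed.

- **Finding the holes:** I located the top eye with the wrist camera. For the two lower holes I estimated their offsets from the wire rings in the depth images (about -3 mm and -9 mm in y), then lowered the pin in small steps while watching the force. It entered both holes at the first try, so no searching by feel was needed.
- **Forces:** wrist-force readings at the end of each move, from the top eye down, stayed at about 2.3 N or less per axis. The collar contact showed as a rise of about 2 N.
- **Last checks:** the grip's top measured 220.5 mm against 221 mm expected with the collar home. The pin looked upright, the plates were lined up, and the gripper was clear of everything. I did not re-measure the positions of the bystander objects, but no contact with them was seen or felt.
- **Problems:** the first two move calls were refused as invalid input because rows left out some keys; nothing moved. Small moves often fell short or overshot by a few millimetres, and I corrected these along the way.

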